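# Slide a metal blank home in the drilling jig

## Task

Push the flat grey metal blank lengthwise into the low drilling jig, under its bridge, until its leading edge is fully home against the stop bar at the far end, lying flat and straight in the channel; then leave it there. Only push it along the bench with the fingers: do not pick it up or tip it. Leave the jig's neighbours (sanding block, roll of black tape) where they are.

Things in the scene. Friction and masses are not known exactly. Their poses are not given: they have to be found in the camera images.
- blank_center (a point): centre, half-way up (6 mm above the bench), of the loose bare grey aluminium blank: a plain rectangular plate 140 mm long (its x) x 96 mm wide (its y) x 12 mm thick (z), about 0.3 to 0.6 kg, lying flat on the bench to the left of the jig, in front of its entry, some way off the channel's line and turned. Both ends are alike; either may go in first.
- drill_jig: drilling jig, fixed (place and heading vary). Origin: on the bench, mid-bridge; x = way the blank slides in. Wooden side rails 15.5 mm high, inner faces y = +-51.5 mm, outer +-73.5, x = -50 to +68 mm. Dark steel bridge plate on the rails, x = -30 to +30 mm: underside 15.5 mm, top 29.5 mm high, two drill bushes on it up to 37.5 mm. No floor: the blank slides on the bench.
- jig_mouth (a point): middle of the jig's mouth, on the bench, at jig x = -72 mm: the short flared wooden lead-ins run from here to x = -50 mm and narrow from about 126 to 103 mm between inner faces
- jig_stop (a point): middle of the near face of the jig's wooden stop bar (14 mm high), on the bench, at jig x = +50 mm. With the blank home its centre is 70 mm before this point (jig x = -20 mm) and its rear 60 mm stick out in front of the bridge
- sanding_block: brown sanding block 56 x 101 x 26 mm, bystander, loose; origin centre of underside
- duct_tape: black roll of tape 59 x 57 x 19 mm lying flat, bystander, loose; origin centre of underside
Not all that is in view belongs to the job. Of the things that look like the part that bears blank_center, the larger one is meant.

How it is judged (in metres and radians):
On the way:
1. the blank's leading end is under the bridge (centre past x = -90 mm of the jig, in the channel) (x of blank_center in the frame of drill_jig above -0.09 m and y of blank_center in the frame of drill_jig between -0.012 and 0.012 m), for 0.1 s.
At the end, for the whole second after the job is handed in: the blank lies flat in the channel under the bridge, its leading edge within about 4.5 mm of the stop bar, straight to 0.07 rad, at rest; the bystanders are within 30 mm of where they stood (x of blank_center in the frame of drill_jig between -0.0245 and -0.015 m and y of blank_center in the frame of drill_jig between -0.008 and 0.008 m and angle between the x axis of blank_center and the x axis of drill_jig, either way round below 0.07 rad and angle between blank_center's own z axis and vertical below 0.04 rad and height (world z) of blank_center below 0.01 m and linear speed of blank below 0.01 m/s and distance of each of sanding_block, duct_tape from where it was at the start of the episode below 0.03 m); the robot touches nothing.
It fails at once if the blank is lifted off the bench (centre more than 10 mm above its resting height) (height (world z) of blank_center above 0.016 m).
It fails at once if the blank is tipped by more than 0.1 rad (angle between blank_center's own z axis and vertical above 0.1 rad).
It fails at once if a bystander is pushed away by more than 30 mm (distance of any of sanding_block, duct_tape from where it was at the start of the episode above 0.03 m).
It also fails if it takes over 61 s, if anything falls off the work surface, if the arm or the gripper's body presses on something with over 40 N, if the wrist force passes 120 N, or if a joint passes its speed limit or range.

## Robot

A 6-joint arm with a two-finger parallel gripper is mounted at the origin on a cart in front of the work surface, level with it; the furniture and walls round the work are solid. World frame = base frame: x ahead of the robot, y to its left, z up, the work surface at z = 0. Lengths are in mm, angles in rad, forces in N, time in s.
With the tool pointing down it reaches from about 275 to 975 mm from the base axis. Payload 8.4 kg.
Tool frame: the origin (TCP) lies at the very end of the fingers, on their centre line; the grasp point (between the pads) lies 19 mm behind it (hold_point_z is the distance from the TCP to the grasp point, in mm); y points along the fingers, z is the direction in which the jaws open and shut, and the axes are right-handed (so a half turn about y gives the same grasp; the last joint's range is limited). The gripper opens to 92 mm and grips with 3 to 60 N. Pads are 20 mm wide; open, the fingers measure 128 mm over their backs; the gripper's body (75 mm by 189 mm) begins 69 mm behind the grasp point.
Start: joints at [-1.328, 0.353, 1.633, -0, 1.155, -0.002], TCP at [151.475, -606.369, 182.983] pointing down, gripper open.
Joint ranges: [-2.63, 2.63], [-0.92, 2.1], [0.06, 2.66], [-1.3, 4.44], [0, 2.69], [-3.02, 3.02]. Speed limits (rad/s): [2.22, 2.22, 2.79, 3.14, 3.14, 3.14].

## Interface

Orientations are given as [roll, pitch, yaw] about the fixed x, y, z axes, in that order (R = Rz(yaw) Ry(pitch) Rx(roll)).
In Python, from workcell import observe, camera, get_calibration, finish_job, hold_point_z gives the robot as it stands.
- The arm moves only by the shell command python3 -m inch 'ROWS'. ROWS is a JSON object of lists of equal length, an entry for each row: "slide": the shift along the tool's x, y, z in mm, a list of three; "spin": the turn about the tool's y in degrees; "gripper": the finger opening in mm, from 0 to 91.9. A call has 1 to 5 rows; each row shifts and turns the commanded pose from where the row before left it, along the tool's axes as they then stand; what a row does not reach is not made up. A row lasts 1/12 s, in which the tool goes at most 41.7 mm and 7.16 degrees, less where a joint would pass 70% of its speed; a pose out of reach is approached as far as the arm can. A call is refused whole if a number of a shift passes 41.7 or a number of a turn 7.16, either way. A call with a gripper value outside its range is refused whole. The fingers move at their own pace and stop on an object; the grip force is fixed at half the most. Time passes only in rows, so rows that do not move let the fingers close. It gives the time, the measured TCP pose, the force and the opening at its end, in the units of the state.
- observe(): the state, without advancing time (a new reading comes with each control period).
- camera(name): name is "scene" or "top"; returns the picture (420x560x3 uint8, red, green, blue); there is no depth.
- get_calibration(name): a dict with "vfov" (degrees; the focal length in pixels is half the picture's height over the tangent of half this angle, whatever the lens; pixels are square), "cx", "cy" (the principal point, pixels), "cam_to_world" (4x4, takes a point from camera to world coordinates). Camera axes: x right, y down, z forward; pixel columns grow to the right and rows downward; lengths in mm; the calibration is good to about 2 mm. A picture is of the moment at which its call begins. get_calibration takes no time and is no camera call.
- finish_job(): hands the job in, once; it reports no verdict.
The state is a dict: "time": time; "qpos": joint angles; "qd": joint speeds; "joint_efforts": joint torques, N m; "eef_pos": TCP position; "eef_rot": TCP orientation; "wrist_force": force on the tool from outside, world axes, zero at the start; "moment": the same for the moment, N m; "gripper_width": opening from 0.0 (shut) to 1.0 (fully open).
Only numpy, scipy, OpenCV 4.12 (cv2) and the standard library are available. Lean on these libraries where they do the work, as an engineer would, in place of code of your own. Each camera call takes 0.05 s, during which the arm holds its last target. There are 200 camera calls.

## Working session

There is one attempt and no reset: what is moved stays moved. The work goes in short steps, Python scripts to look and compute and a shell command to move; the robot and the scene stay as the last step left them, time stands still between calls to the robot, and variables do not carry over. Pictures are saved under pics/ and viewed, about 8 in all and at most 12, crops included, and the job is handed in when it is done.

```bash
mkdir -p pics; ls
cat > h.py <<'E'
import numpy as np,cv2
from workcell import observe,camera,get_calibration
def ray(name,u,v,z):
    c=get_calibration(name);f=210/np.tan(np.radians(c["vfov"])/2)
    T=np.array(c["cam_to_world"]);d=T[:3,:3]@np.array([(u-c["cx"])/f,(v-c["cy"])/f,1]);o=T[:3,3]
    return o+d*(z-o[2])/d[2]
def proj(name,p):
    c=get_calibration(name);f=210/np.tan(np.radians(c["vfov"])/2)
    q=np.linalg.inv(np.array(c["cam_to_world"]))@np.append(p,1);return q[:2]/q[2]*f+[c["cx"],c["cy"]]
def snap(name,fn,crop=None,k=1):
    im=camera(name);cv2.imwrite('pics/raw_'+fn,im[...,::-1])
    o=im
    if crop: x0,y0,x1,y1=crop;o=im[y0:y1,x0:x1]
    cv2.imwrite('pics/'+fn,cv2.resize(o,None,fx=k,fy=k,interpolation=cv2.INTER_CUBIC)[...,::-1]);return im
E
python3 - <<'E'
from h import *
a=snap('top','top1.png',k=1.42);b=snap('scene','scene1.png',k=1.42)
for n in('top','scene'):
    c=get_calibration(n);print(n,{k:(np.round(v,3).tolist()) for k,v in c.items() if not isinstance(v,str)})
print(observe())
E
```

```text
pics
top {'vfov': 50.589, 'cx': 277.958, 'cy': 207.842, 'cam_to_world': [[-0.002, -0.993, 0.115, 479.47], [-1.0, 0.004, 0.016, -29.145], [-0.016, -0.115, -0.993, 1008.765], [0.0, 0.0, 0.0, 1.0]]}
scene {'vfov': 46.58, 'cx': 275.672, 'cy': 209.823, 'cam_to_world': [[-0.857, -0.3, 0.418, 159.511], [-0.515, 0.505, -0.692, 728.61], [-0.004, -0.809, -0.588, 684.588], [0.0, 0.0, 0.0, 1.0]]}
{'time': 0.1, 'qpos': array([-1.32844427e+00,  3.53567906e-01,  1.63405503e+00, -4.96931752e-05,
        1.15520677e+00, -2.41983681e-03]), 'qd': array([-1.68965307e-03, -5.41977470e-04, -2.85573368e-03,  9.24711818e-05,
       -2.98181263e-05, -1.51436073e-04]), 'joint_efforts': array([-2.85932992e-04, -5.94903660e+01, -3.34931087e+01,  6.99151587e-02,
        1.84129074e-02, -3.10775158e-05]), 'eef_pos': array([ 151.31347055, -605.90586756,  182.34767773]), 'eef_rot': array([-1.57203349e+00, -4.24447601e-05, -2.89680065e+00]), 'wrist_force': array([-0.257672  ,  0.74149097,  0.15700111]), 'moment': array([ 0.01795252,  0.00979441, -0.00256985]), 'gripper_width': 0.9992824245526154}
```

View pics/top1.png

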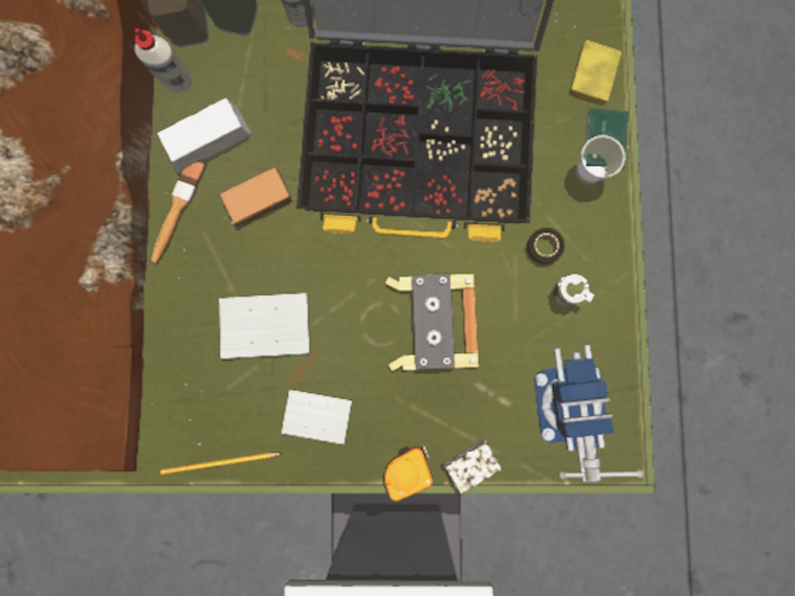

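View pics/scene1.png

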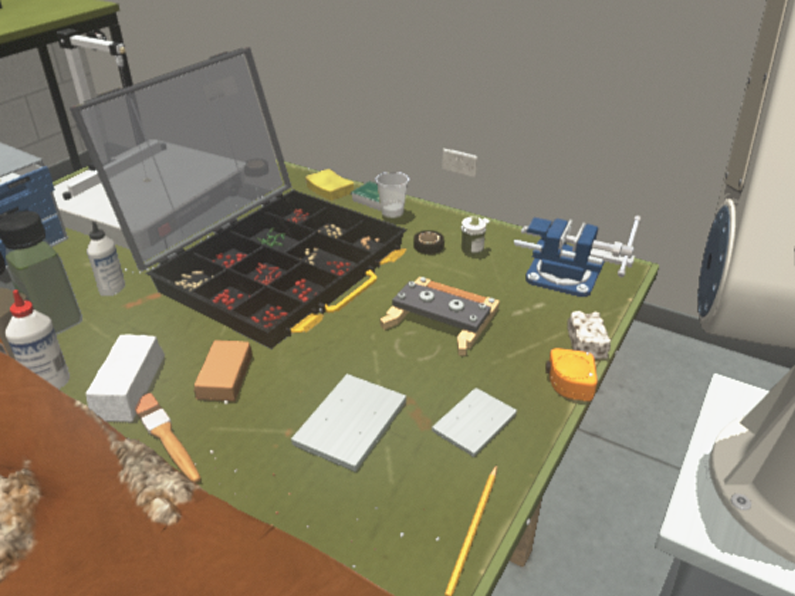

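Seen in the top view (×1.42 pixels), two look-alike grey plates: a large one at about (264,326) and a small one at about (317,416). The large one is meant. The jig is at (433,322), with its mouth to the left and the stop bar at (470,320). I'll measure these and confirm in a crop.

```bash
cat > m.py <<'E'
from h import *
def quad(im,mask,roi,z,name='top'):
    m=np.zeros(mask.shape,np.uint8);x0,y0,x1,y1=roi;m[y0:y1,x0:x1]=mask[y0:y1,x0:x1]*255
    m=cv2.morphologyEx(m,cv2.MORPH_CLOSE,np.ones((5,5)))
    c=max(cv2.findContours(m,cv2.RETR_EXTERNAL,cv2.CHAIN_APPROX_NONE)[0],key=cv2.contourArea)
    P=np.array([ray(name,*p[0],z)[:2] for p in c],np.float32)
    return cv2.minAreaRect(P),cv2.contourArea(c),c
def long(r):
    b=cv2.boxPoints(r);e=[b[1]-b[0],b[2]-b[1]];e.sort(key=lambda v:np.linalg.norm(v));return e[1]/np.linalg.norm(e[1])
E
python3 - <<'E'
from m import *
im=cv2.imread('pics/raw_top1.png')[...,::-1]
h=cv2.cvtColor(im,cv2.COLOR_RGB2HSV);H,S,V=cv2.split(h)
pl=(S<60)&(V>120)
for n,roi in(('big',(145,195,225,260)),('small',(190,265,255,320))):
    r,a,c=quad(im,pl,roi,12);print(n,r,a,long(r))
br=(S<70)&(V<130)
r,a,c=quad(im,br,(284,190,325,265),29.5);print('bridge',r,a,long(r))
for q in((290,215),(305,205),(331,225),(283,198),(230,300)):print(q,im[q[1],q[0]],h[q[1],q[0]])
# stop bar orange
o=(S>120)&(H<14)&(V>120)
r,a,c=quad(im,o,(318,195,345,265),14);print('stop',r,a,long(r))
y=(S>60)&(H>=14)&(H<28)&(V>190)
ys,xs=np.where(y[185:270,265:345]);print('wood px',xs.min()+265,xs.max()+265,ys.min()+185,ys.max()+185)
o=im[180:330,140:350];cv2.imwrite('pics/crop1.png',cv2.resize(o,None,fx=3.6,fy=3.6,interpolation=cv2.INTER_CUBIC)[...,::-1])
E
```

```text
big ((547.8480834960938, 195.36807250976562), (97.83328247070312, 142.0269012451172), 3.14500093460083) 2621.5 [ 0.05486279 -0.99849385]
small ((405.0323486328125, 109.88087463378906), (101.1482925415039, 70.18268585205078), 79.93671417236328) 1393.0 [0.17473607 0.9846154 ]
bridge ((540.40966796875, -69.41290283203125), (126.33306121826172, 56.80177688598633), 4.877091407775879) 189.0 [0.9963794 0.0850185]
(290, 215) [74 72 51] [27 79 74]
(305, 205) [135 129 127] [  8  15 135]
(331, 225) [222 151  98] [ 13 142 222]
(283, 198) [241 236 177] [ 28  68 241]
(230, 300) [233 234 226] [ 34   9 234]
stop ((555.7913818359375, -130.44024658203125), (99.17430114746094, 16.98044776916504), 2.123232841491699) 264.0 [0.9993135  0.03704878]
wood px 272 336 193 260
```

View pics/crop1.png

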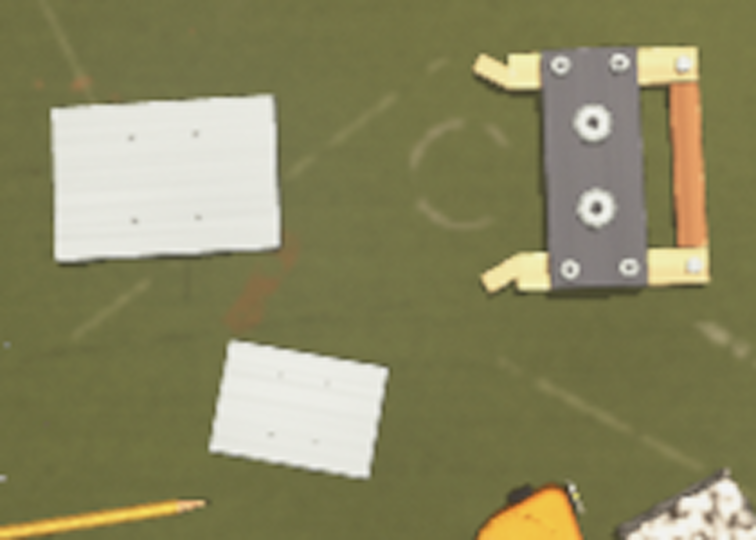

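The large plate measures 142×98, which confirms it as the blank (the small one is 101×70). In the crop, the bridge corners are at (542,48), (635,46), (646,287) and (549,289). Next is the jig frame.

Run:
```python
from m import *
im=cv2.imread('pics/raw_top1.png')[...,::-1]
h=cv2.cvtColor(im,cv2.COLOR_RGB2HSV);H,S,V=cv2.split(h)
br=(S<80)&(V>75)&(V<175)&((H<20)|(H>100)|(S<30))
r,a,c=quad(im,br,(286,188,326,264),29.5);print('bridge',r,a,long(r))
g=lambda u,v,z:ray('top',u/3.6+140-.4,v/3.6+180-.4,z)[:2].round(1)
for n,u,v,z in(('TL',542,48,29.5),('TR',635,46,29.5),('BR',646,287,29.5),('BL',549,289,29.5),('b1',593,122,37.5),('b2',596,207,37.5),
 ('stopT',670,83,14),('stopB',679,247,14),('stopFT',701,83,14),('stopFB',707,247,14),('railTR',697,46,15.5),('railBR',709,282,15.5),('leadT',474,68,15),('leadB',487,292,15),('railinT',538,88,15.5),('railinB',549,253,15.5)):print(n,g(u,v,z))
# scene check of bushes and blank
s=cv2.imread('pics/raw_scene1.png')[...,::-1];hs=cv2.cvtColor(s,cv2.COLOR_RGB2HSV)
r,a,c=quad(s,(hs[...,1]<50)&(hs[...,2]>120),(200,255,290,335),12,'scene');print('blank scene',r,long(r))
for u,v in((427,296),(456,304)):print('bush scene',ray('scene',u/1.42,v/1.42,37.5).round(1))
```

```text
bridge ((552.8037719726562, -71.60105895996094), (146.33633422851562, 59.831504821777344), 1.5632898807525635) 1681.0 [0.9996278  0.02728117]
TL [626.2 -40.8]
TR [627.1 -98.3]
BR [ 479.2 -103.2]
BL [478.1 -44.3]
b1 [579.2 -71.6]
b2 [527.4 -72.9]
stopT [ 606. -121.]
stopB [ 503.7 -125. ]
stopFT [ 605.9 -140.3]
stopFB [ 503.7 -142.3]
railTR [ 629.1 -138.1]
railBR [ 482.2 -143. ]
leadT [615.8   1.7]
leadB [476.3  -6.3]
railinT [603.  -38.4]
railinB [500.2 -44.6]
blank scene ((546.0491333007812, 197.34478759765625), (100.8188705444336, 147.7989959716797), 3.2124104499816895) [ 0.05603791 -0.9984286 ]
bush scene [574.2 -67.2  37.5]
bush scene [524.8 -71.6  37.5]
```

Jig frame: origin at about (552.8, -71.7), x axis about (0.030, -0.9995). The blank sits at jig x ≈ -267, y ≈ +3, turned about 0.025 rad. I'll turn the tool so that tool x = jig x and tool z = jig y, then push with two spread fingertips (opening 50).

```bash
python3 -m inch '{"slide":[[0,-5,0],[0,-5,0],[0,-5,0],[0,-5,0],[0,0,0]],"spin":[-7.1,-7.1,-7.1,-7.1,-7.1],"gripper":[50,50,50,50,50]}'
python3 -m inch '{"slide":[[0,0,0],[0,0,0],[0,0,0],[0,0,0],[0,0,0]],"spin":[-7.1,-7.1,-7.1,-7.1,-7.1],"gripper":[50,50,50,50,50]}'
python3 -m inch '{"slide":[[0,0,0],[0,0,0]],"spin":[-6.7,0],"gripper":[50,50]}'
```

```text
time: 0.52
eef_pos: [151.5, -606.6, 203.6]
eef_rot: [-1.57, -0.0, -2.271]
wrist_force: [-0.2, -0.4, 1.4]
gripper_width: 0.66
time: 0.93
eef_pos: [151.4, -606.1, 202.6]
eef_rot: [-1.571, 0.001, -1.651]
wrist_force: [0.8, 0.2, 0.5]
gripper_width: 0.543
time: 1.1
eef_pos: [151.4, -606.1, 202.6]
eef_rot: [-1.571, 0.001, -1.535]
wrist_force: [-0.2, 0.2, -1.0]
gripper_width: 0.547
```

```bash
M='x'; python3 -m inch '{"slide":[[-35.3,0,16.8],[-35.3,0,16.8],[-35.3,0,16.8],[-35.3,0,16.8],[-35.3,0,16.8]],"spin":[0.35,0,0,0,0],"gripper":[50,50,50,50,50]}'
python3 -m inch '{"slide":[[-35.3,0,16.8],[-35.3,0,16.8],[-35.3,0,16.8],[-35.3,0,16.8],[-35.3,0,16.8]],"spin":[0,0,0,0,0],"gripper":[50,50,50,50,50]}'
python3 -m inch '{"slide":[[-35.3,0,16.8],[-35.3,0,16.8],[-35.3,0,16.8],[-35.3,0,16.8],[-35.3,0,16.8]],"spin":[0,0,0,0,0],"gripper":[50,50,50,50,50]}'
python3 -m inch '{"slide":[[-35.3,0,16.8],[-35.3,0,16.8],[-35.3,0,16.8],[-35.3,0,16.8],[-35.3,0,16.8]],"spin":[0,0,0,0,0],"gripper":[50,50,50,50,50]}'
python3 -m inch '{"slide":[[-35.3,0,16.8],[-35.3,0,16.8],[-35.3,0,16.8],[-35.3,0,16.8],[0,0,0]],"spin":[0,0,0,0,0],"gripper":[50,50,50,50,50]}'
```

```text
time: 1.52
eef_pos: [231.2, -426.0, 202.7]
eef_rot: [-1.571, 0.0, -1.552]
wrist_force: [0.4, 0.6, 0.4]
gripper_width: 0.542
time: 1.93
eef_pos: [310.9, -247.6, 203.0]
eef_rot: [-1.57, -0.0, -1.552]
wrist_force: [1.6, -0.7, -0.0]
gripper_width: 0.542
time: 2.35
eef_pos: [390.7, -68.9, 203.2]
eef_rot: [-1.57, -0.0, -1.551]
wrist_force: [1.2, -1.1, 0.2]
gripper_width: 0.541
time: 2.77
eef_pos: [470.5, 109.8, 203.0]
eef_rot: [-1.571, -0.0, -1.551]
wrist_force: [0.4, -0.1, 0.5]
gripper_width: 0.543
time: 3.18
eef_pos: [536.2, 256.1, 202.6]
eef_rot: [-1.569, 0.002, -1.549]
wrist_force: [-1.2, -1.5, 0.0]
gripper_width: 0.544
```

```bash
python3 -m inch '{"slide":[[-32,0,10],[0,35,0],[0,40,0],[0,40,0],[0,40,0]],"spin":[-0.5,0,0,0,0],"gripper":[50,50,50,50,50]}'
python3 -m inch '{"slide":[[0,20,0],[0,10,0],[0,8,0],[0,0,0]],"spin":[0,0,0,0],"gripper":[50,50,50,50]}'
python3 - <<'E'
from h import *
snap('top','t2.png',(110,150,360,330),3.2)
E
```

```text
time: 3.6
eef_pos: [543.0, 282.5, 46.5]
eef_rot: [-1.57, 0.0, -1.542]
wrist_force: [1.6, -0.0, 0.2]
gripper_width: 0.546
time: 3.93
eef_pos: [542.9, 282.3, 9.3]
eef_rot: [-1.572, -0.001, -1.54]
wrist_force: [1.1, 0.8, 0.3]
gripper_width: 0.546
```

View pics/t2.png

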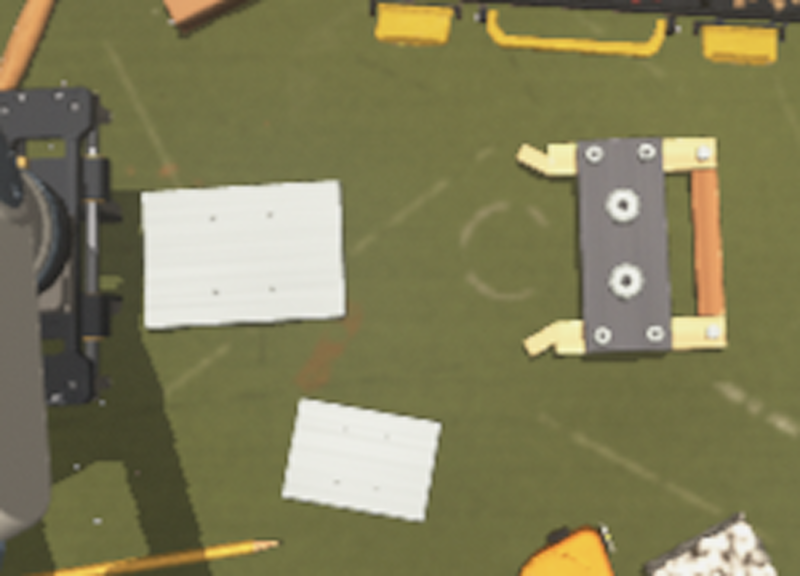

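The spread fingertips at (110,213) and (110,300) sit behind the blank's rear edge at x=143, centred on it. Lower and push.

```bash
python3 -m inch '{"slide":[[0,4,0],[4,0,0],[4,0,0],[4,0,0],[5,0,0]],"spin":[0,0,0,0,0],"gripper":[50,50,50,50,50]}'
python3 -m inch '{"slide":[[6,0,0],[6,0,0],[6,0,0],[7,0,0],[7,0,0]],"spin":[0,0,0,0,0],"gripper":[50,50,50,50,50]}'
python3 -m inch '{"slide":[[7,0,0],[7,0,0],[7,0,0],[7,0,0],[7,0,0]],"spin":[0,0,0,0,0],"gripper":[50,50,50,50,50]}'
python3 -m inch '{"slide":[[7,0,0],[7,0,0],[7,0,0],[5,0,0],[3,0,0]],"spin":[0,0,0,0,0],"gripper":[50,50,50,50,50]}'
cat > chk.py <<'E'
import sys
from m import *
im=snap('top',sys.argv[1],(140,150,360,320),3.6)
h=cv2.cvtColor(im,cv2.COLOR_RGB2HSV);H,S,V=cv2.split(h)
O=np.array([552.8,-71.7]);u=np.array([.03,-.9995]);v=np.array([.9995,.03])
m=((S<45)&(V>165)).astype(np.uint8);m[:,int(sys.argv[2]):]=0;m[:190]=0;m[263:]=0
r,a,c=quad(im,m>0,(120,190,int(sys.argv[2]),263),12)
l=long(r);l=l*np.sign(l@u)
p=np.array(r[0])-O;print('rect',np.round(r[1],1),'jig xy',(p@u).round(1),(p@v).round(1),'ang',np.arcsin(l@v).round(3))
P=np.array([ray('top',*q[0],12)[:2] for q in c])-O;px,py=P@u,P@v
for a0 in np.arange(px.min()+15,px.max()-10,20):
    k=abs(px-a0)<10;print(round(a0),'edges y',py[k].min().round(1),py[k].max().round(1))
print('x range',px.min().round(1),px.max().round(1))
s=observe();t=s['eef_pos'][:2]-O;print('tcp jig',(t@u).round(1),(t@v).round(1),s['wrist_force'].round(1))
E
python3 chk.py t3.png 284
```

```text
time: 4.4
eef_pos: [544.1, 265.3, 6.6]
eef_rot: [-1.57, 0.0, -1.538]
wrist_force: [0.8, -0.4, -0.8]
gripper_width: 0.544
time: 4.82
eef_pos: [544.8, 232.9, 6.0]
eef_rot: [-1.571, -0.0, -1.538]
wrist_force: [0.4, 0.1, -0.5]
gripper_width: 0.541
time: 5.23
eef_pos: [546.0, 197.9, 6.0]
eef_rot: [-1.571, 0.0, -1.538]
wrist_force: [-0.5, -0.2, -0.3]
gripper_width: 0.544
time: 5.65
eef_pos: [546.9, 168.9, 6.0]
eef_rot: [-1.571, -0.0, -1.538]
wrist_force: [0.1, 0.3, 0.1]
gripper_width: 0.544
rect [159.7 162.9] jig xy -339.1 12.9 ang 1.535
-401 edges y -23.9 96.8
-381 edges y -17.9 96.2
-361 edges y -13.9 95.5
-341 edges y -68.8 94.8
-321 edges y -69.5 94.0
-301 edges y -70.1 93.4
-281 edges y -70.1 92.7
x range -416.1 -258.7
tcp jig -240.5 1.3 [0.2 0.2 0.6]
```

View pics/t3.png

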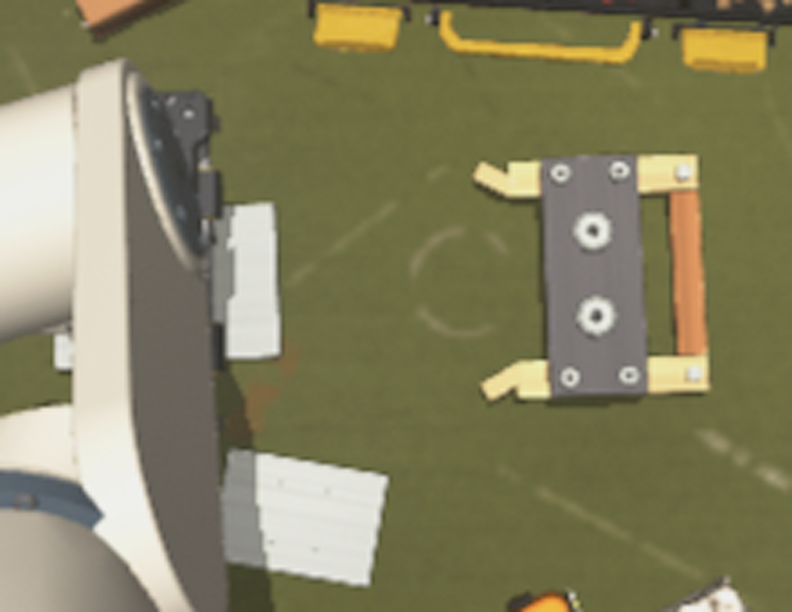

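The blank has not moved: its leading edge is still at x≈278 and a rear corner still shows at (62,350). So the fingers passed above it, despite the reported z of 6. I'll look from the side.

Run:
```python
from h import *
snap('scene','s2.png',(150,180,370,345),3.6)
t=observe()['eef_pos'];print(t,proj('scene',t),(proj('scene',t)-[150,180])*3.6)
```

```text
[546.93490674 169.16186234   5.99337048] [254.31007715 287.00603409] [375.51627775 385.22172273]
```

View pics/s2.png

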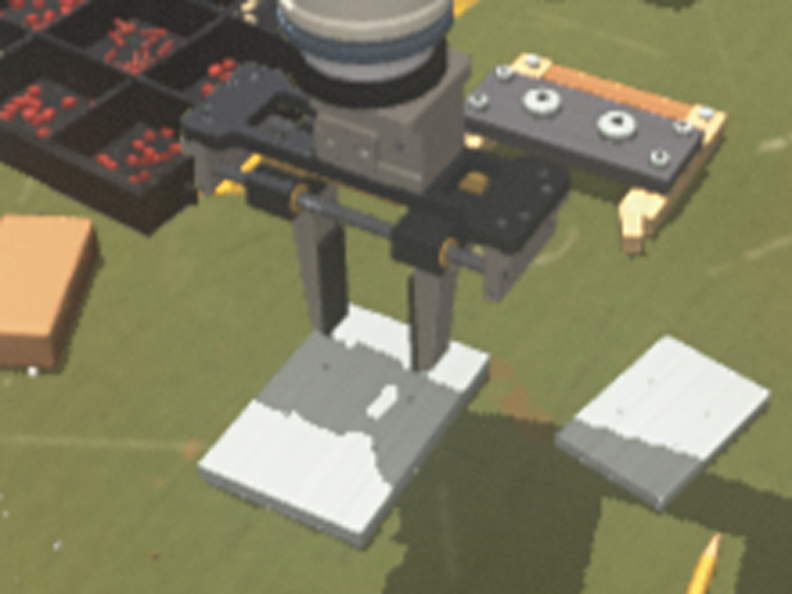

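```bash
python3 - <<'E'
from h import *
import workcell
print(workcell.hold_point_z if not callable(workcell.hold_point_z) else workcell.hold_point_z())
for z in(6,12,20,25,30):
    print(z,[ray('scene',150+u/3.6,180+v/3.6,z).round(1)[:2] for u,v in((328,333),(430,370))])
E
python3 -m inch '{"slide":[[0,-15,0],[-25,0,0],[-30,0,0],[-30,0,0],[-25,0,0]],"spin":[0,0,0,0,0],"gripper":[50,50,50,50,50]}'
python3 -m inch '{"slide":[[-12,0,0],[0,0,0]],"spin":[0,0],"gripper":[50,50]}'
```

```text
18.700000000000003
6 [array([592. , 148.5]), array([527.7, 144.2])]
12 [array([588.2, 153.7]), array([524.5, 149.4])]
20 [array([583.1, 160.5]), array([520.1, 156.3])]
25 [array([579.9, 164.8]), array([517.4, 160.6])]
30 [array([576.7, 169.1]), array([514.7, 164.9])]
time: 6.17
eef_pos: [543.3, 281.6, 21.2]
eef_rot: [-1.57, 0.001, -1.538]
wrist_force: [0.4, -0.0, 0.5]
gripper_width: 0.545
time: 6.33
eef_pos: [542.9, 294.0, 21.0]
eef_rot: [-1.57, 0.001, -1.535]
wrist_force: [-0.5, -0.2, -0.2]
gripper_width: 0.545
```

Triangulated, the fingertips sit about 19–20 mm above the reported TCP, close to hold_point_z (18.7). I'll go down in small guarded steps.

```bash
python3 -m inch '{"slide":[[0,15,0],[0,4,0],[0,3,0],[0,0,0]],"spin":[0,0,0,0],"gripper":[50,50,50,50]}'
python3 -m inch '{"slide":[[0,3,0],[0,2,0],[0,0,0]],"spin":[0,0,0],"gripper":[50,50,50]}'
python3 -m inch '{"slide":[[0,2,0],[0,2,0],[0,0,0]],"spin":[0,0,0],"gripper":[50,50,50]}'
python3 - <<'E'
from h import *
snap('scene','s3.png',(130,180,350,345),3.6)
t=observe()['eef_pos'].copy();print(t)
for z in(0,10,20):print(z,(proj('scene',[t[0],t[1],z])-[130,180])*3.6)
E
```

```text
time: 6.67
eef_pos: [542.4, 290.2, -1.7]
eef_rot: [-1.572, -0.001, -1.539]
wrist_force: [-0.1, -0.8, -0.2]
gripper_width: 0.547
time: 6.92
eef_pos: [543.0, 291.2, -6.1]
eef_rot: [-1.571, -0.0, -1.538]
wrist_force: [-0.0, -0.5, 0.4]
gripper_width: 0.547
time: 7.17
eef_pos: [542.7, 291.5, -10.3]
eef_rot: [-1.571, -0.0, -1.538]
wrist_force: [-0.3, -0.8, -0.4]
gripper_width: 0.543
[542.80326166 291.52530735 -10.19267799]
0 [319.51854094 549.70783052]
10 [318.04111858 536.20134866]
20 [316.54335229 522.50888406]
```

View pics/s3.png

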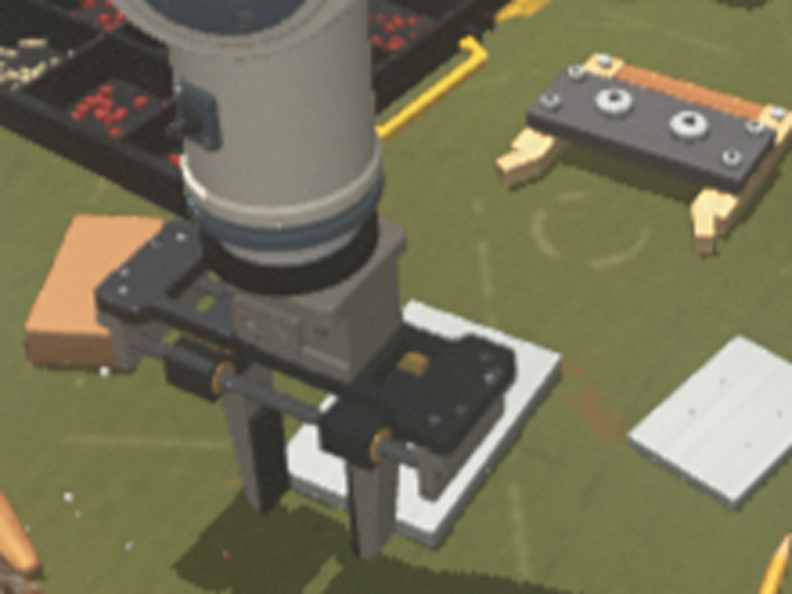

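The tips at (265,508) and (370,555) are now near bench level, at a true height of about 8–10 mm. Down 4 more, then push with feedback.

```bash
python3 -m inch '{"slide":[[0,2,0],[0,2,0],[0,0,0]],"spin":[0,0,0],"gripper":[50,50,50]}'
python3 -m inch '{"slide":[[5,0,0],[5,0,0],[4,0,0],[4,0,0],[0,0,0]],"spin":[-0.2,0,0,0,0],"gripper":[50,50,50,50,50]}'
python3 -m inch '{"slide":[[4,0,0],[4,0,0],[4,0,0],[4,0,0],[4,0,0]],"spin":[0,0,0,0,0],"gripper":[50,50,50,50,50]}'
python3 -m inch '{"slide":[[4,0,0],[4,0,0],[4,0,0],[4,0,0],[4,0,0]],"spin":[0,0,0,0,0],"gripper":[50,50,50,50,50]}'
```

```text
time: 7.47
eef_pos: [542.6, 291.5, -14.4]
eef_rot: [-1.571, -0.0, -1.538]
wrist_force: [0.7, 0.2, -0.7]
gripper_width: 0.548
time: 7.88
eef_pos: [543.5, 272.6, -14.0]
eef_rot: [-1.571, -0.0, -1.535]
wrist_force: [-0.1, 0.0, -0.8]
gripper_width: 0.544
time: 8.3
eef_pos: [544.3, 253.2, -14.0]
eef_rot: [-1.571, -0.0, -1.535]
wrist_force: [-0.0, 0.1, -0.8]
gripper_width: 0.54
time: 8.72
eef_pos: [545.0, 233.2, -14.0]
eef_rot: [-1.571, 0.0, -1.535]
wrist_force: [0.0, -0.4, 0.0]
gripper_width: 0.544
```

```bash
cat > lead.py <<'E'
import sys
from m import *
im=camera('top');cv2.imwrite('pics/raw_'+sys.argv[1],im[...,::-1]);h=cv2.cvtColor(im,cv2.COLOR_RGB2HSV);m=(h[...,1]<50)&(h[...,2]>70)
O=np.array([552.8,-71.7]);u=np.array([.03,-.9995]);v=np.array([.9995,.03])
for r in range(200,262,6):
    xs=np.where(m[r,170:293])[0]
    if len(xs):
        x=xs.max()+170;p=ray('top',x+.5,r,12)[:2]-O;print(r,x,'lead jig',(p@u).round(1),(p@v).round(1))
t=observe();e=t['eef_pos'][:2]-O;print('tcp jig',(e@u).round(1),(e@v).round(1),t['wrist_force'].round(1))
E
python3 lead.py l1.png
```

```text
200 292 lead jig -23.6 60.5
206 292 lead jig -24.1 46.9
212 292 lead jig -24.6 33.3
218 292 lead jig -25.1 19.7
224 292 lead jig -25.6 6.2
230 292 lead jig -26.1 -7.3
236 292 lead jig -26.6 -20.8
242 292 lead jig -27.1 -34.2
248 292 lead jig -27.5 -47.6
tcp jig -304.4 1.2 [ 0.4 -0.8  0.3]
```

```bash
sed -i 's/170:293/170:286/; s/>70)/>110)/' lead.py; python3 lead.py l2.png
```

```text
206 215 lead jig -198.3 52.8
212 216 lead jig -196.3 39.1
218 216 lead jig -196.5 25.5
224 216 lead jig -196.7 11.9
230 217 lead jig -194.7 -1.7
236 217 lead jig -194.9 -15.2
242 217 lead jig -195.1 -28.7
248 217 lead jig -195.4 -42.1
tcp jig -304.8 1.3 [ 0.4 -0.2 -0.4]
```

Run:
```python
from h import *
snap('scene','s4.png',(170,210,320,330),5)
t=observe()['eef_pos'];print(t)
for z in(0,10,20,30):print(z,[((proj('scene',[t[0]+d,t[1],z])-[170,210])*5).round() for d in(-34,34)])
```

```text
[545.01519941 233.3250922  -14.00776332]
0 [array([409., 541.]), array([258., 470.])]
10 [array([408., 522.]), array([256., 451.])]
20 [array([407., 503.]), array([254., 432.])]
30 [array([406., 484.]), array([252., 413.])]
```

View pics/s4.png

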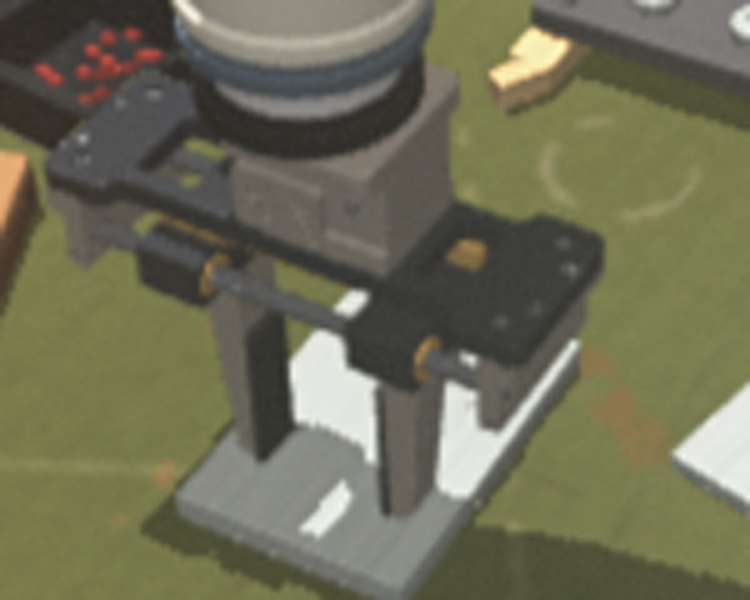

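The fingers are again just above the blank, so the height offset is nearer 27–30 mm. Back off and feel for the bench by force.

```bash
python3 -m inch '{"slide":[[0,-6,0],[-20,0,0],[-20,0,0],[-20,0,0],[0,0,0]],"spin":[-0.2,0,0,0,0],"gripper":[50,50,50,50,50]}'
python3 -m inch '{"slide":[[0,6,0],[0,4,0],[0,2,0],[0,0,0]],"spin":[0,0,0,0],"gripper":[50,50,50,50]}'
python3 -m inch '{"slide":[[0,2,0],[0,0,0]],"spin":[0,0],"gripper":[50,50]}'
python3 -m inch '{"slide":[[0,1.5,0],[0,0,0]],"spin":[0,0],"gripper":[50,50]}'
```

```text
time: 9.28
eef_pos: [543.3, 297.0, -7.2]
eef_rot: [-1.569, 0.002, -1.529]
wrist_force: [-0.7, 1.0, -0.1]
gripper_width: 0.542
time: 9.62
eef_pos: [542.0, 292.4, -20.9]
eef_rot: [-1.572, -0.001, -1.532]
wrist_force: [-0.1, -0.6, -0.4]
gripper_width: 0.547
time: 9.78
eef_pos: [542.6, 293.0, -22.3]
eef_rot: [-1.571, -0.0, -1.532]
wrist_force: [-0.2, 0.2, -0.0]
gripper_width: 0.546
time: 9.95
eef_pos: [542.7, 293.4, -23.6]
eef_rot: [-1.571, -0.0, -1.531]
wrist_force: [1.2, 0.2, -0.1]
gripper_width: 0.539
```

```bash
python3 -m inch '{"slide":[[0,1,0],[0,0,0]],"spin":[0.5,0],"gripper":[50,50]}'
python3 -m inch '{"slide":[[0,1,0],[0,0,0]],"spin":[0,0],"gripper":[50,50]}'
```

```text
time: 10.12
eef_pos: [542.6, 293.5, -24.6]
eef_rot: [-1.571, -0.0, -1.541]
wrist_force: [-0.0, 0.2, 0.9]
gripper_width: 0.545
time: 10.28
eef_pos: [542.6, 293.6, -25.6]
eef_rot: [-1.571, -0.0, -1.54]
wrist_force: [0.6, 0.9, 0.2]
gripper_width: 0.543
```

```bash
python3 -m inch '{"slide":[[6,0,0],[6,0,0],[6,0,0],[4,0,0],[0,0,0]],"spin":[0,0,0,0,0],"gripper":[50,50,50,50,50]}'
python3 -m inch '{"slide":[[4,0,0],[4,0,0],[4,0,0],[4,0,0]],"spin":[0,0,0,0],"gripper":[50,50,50,50]}'; python3 lead.py l3.png
```

```text
time: 10.7
eef_pos: [543.3, 270.5, -25.5]
eef_rot: [-1.571, -0.0, -1.541]
wrist_force: [-0.1, 1.3, -0.6]
gripper_width: 0.545
time: 11.03
eef_pos: [543.9, 255.5, -25.4]
eef_rot: [-1.571, 0.0, -1.54]
wrist_force: [-0.7, 3.5, 0.9]
gripper_width: 0.542
212 225 lead jig -175.9 38.4
218 226 lead jig -173.9 24.7
224 226 lead jig -174.2 11.1
230 226 lead jig -174.4 -2.4
236 226 lead jig -174.7 -15.9
242 226 lead jig -174.9 -29.3
248 226 lead jig -175.2 -42.7
tcp jig -326.5 0.9 [ 1.1  2.3 -0.3]
```

Contact now: about 3 N push force, and the leading edge advanced about 21 mm and squared up. Continue.

```bash
python3 -m inch '{"slide":[[5,0,-0.1],[6,0,-0.1],[6,0,-0.1],[6,0,-0.1],[6,0,-0.1]],"spin":[0,0,0,0,0],"gripper":[50,50,50,50,50]}'
python3 -m inch '{"slide":[[6,0,-0.1],[6,0,-0.1],[6,0,-0.1],[6,0,-0.1],[6,0,-0.1]],"spin":[0,0,0,0,0],"gripper":[50,50,50,50,50]}'
python3 -m inch '{"slide":[[6,0,-0.1],[6,0,-0.1],[6,0,-0.1],[6,0,-0.1],[4,0,0]],"spin":[0,0,0,0,0],"gripper":[50,50,50,50,50]}'
cat > lat.py <<'E'
import sys
from m import *
im=camera('top');cv2.imwrite('pics/raw_'+sys.argv[1],im[...,::-1]);h=cv2.cvtColor(im,cv2.COLOR_RGB2HSV);m=(h[...,1]<50)&(h[...,2]>110)
O=np.array([552.8,-71.7]);u=np.array([.03,-.9995]);v=np.array([.9995,.03])
for c in range(int(sys.argv[2]),int(sys.argv[3]),5):
    ys=np.where(m[195:262,c])[0]+195
    if len(ys):
        a=ray('top',c,ys.min()-.5,12)[:2]-O;b=ray('top',c,ys.max()+.5,12)[:2]-O;print(c,'x',(a@u).round(1),'y',(a@v).round(1),(b@v).round(1),'mid',((a+b)@v/2).round(1))
E
python3 lead.py l4.png; python3 lat.py l5.png 215 284
```

```text
time: 11.5
eef_pos: [544.2, 226.0, -25.5]
eef_rot: [-1.571, 0.0, -1.54]
wrist_force: [0.1, 2.4, 1.2]
gripper_width: 0.546
time: 11.92
eef_pos: [544.7, 196.0, -25.5]
eef_rot: [-1.571, 0.0, -1.54]
wrist_force: [0.3, 3.0, 1.9]
gripper_width: 0.543
time: 12.33
eef_pos: [545.1, 167.9, -25.5]
eef_rot: [-1.571, -0.0, -1.54]
wrist_force: [-0.5, 3.1, 1.9]
gripper_width: 0.547
200 200 lead jig -232.2 67.7
206 263 lead jig -89.6 49.1
212 264 lead jig -87.8 35.4
218 264 lead jig -88.1 21.8
224 264 lead jig -88.5 8.3
230 265 lead jig -86.7 -5.3
236 265 lead jig -87.1 -18.8
242 265 lead jig -87.5 -32.2
248 265 lead jig -87.9 -45.6
254 180 lead jig -278.6 -52.7
260 181 lead jig -276.4 -66.2
tcp jig -239.1 -0.6 [0.5 0.1 0.5]
215 x -199.5 y 49.5 -49.7 mid -0.1
220 x -188.2 y 49.1 -47.8 mid 0.6
225 x -176.8 y 48.7 -48.2 mid 0.2
230 x -165.5 y 48.3 -48.6 mid -0.1
235 x -154.2 y 47.9 -48.9 mid -0.5
240 x -142.8 y 49.8 -49.3 mid 0.3
245 x -131.5 y 49.4 -49.7 mid -0.1
250 x -120.2 y 49.0 -47.8 mid 0.6
255 x -108.9 y 48.6 -48.2 mid 0.2
260 x -97.6 y 48.2 -48.5 mid -0.1
265 x -86.9 y 27.4 -48.9 mid -10.7
```

Centred on the channel to within 1 mm and square. Push straight in, watching the force.

```bash
python3 -m inch '{"slide":[[5,0,0],[5,0,0],[5,0,0],[5,0,0],[5,0,0]],"spin":[0,0,0,0,0],"gripper":[50,50,50,50,50]}'
python3 -m inch '{"slide":[[5,0,0],[5,0,0],[5,0,0],[5,0,0],[5,0,0]],"spin":[0,0,0,0,0],"gripper":[50,50,50,50,50]}'
python3 -m inch '{"slide":[[5,0,0],[5,0,0],[5,0,0],[5,0,0],[5,0,0]],"spin":[0,0,0,0,0],"gripper":[50,50,50,50,50]}'
python3 -m inch '{"slide":[[5,0,0],[5,0,0],[5,0,0],[5,0,0],[5,0,0]],"spin":[0,0,0,0,0],"gripper":[50,50,50,50,50]}'
python3 lat.py l6.png 240 290
```

```text
time: 12.85
eef_pos: [545.7, 143.0, -25.6]
eef_rot: [-1.571, -0.0, -1.54]
wrist_force: [-1.1, 2.0, -1.5]
gripper_width: 0.545
time: 13.27
eef_pos: [546.6, 118.0, -25.6]
eef_rot: [-1.571, -0.0, -1.54]
wrist_force: [-0.3, 1.2, -1.2]
gripper_width: 0.545
time: 13.68
eef_pos: [547.4, 93.1, -25.5]
eef_rot: [-1.571, -0.0, -1.54]
wrist_force: [0.3, 0.9, -1.8]
gripper_width: 0.541
time: 14.1
eef_pos: [548.2, 68.2, -25.5]
eef_rot: [-1.571, 0.0, -1.54]
wrist_force: [-0.4, 0.5, -0.2]
gripper_width: 0.544
240 x -142.2 y 77.2 -73.7 mid 1.8
245 x -130.9 y 76.8 -74.1 mid 1.4
250 x -119.5 y 76.4 -74.4 mid 1.0
255 x -108.2 y 76.0 -74.8 mid 0.6
260 x -96.8 y 75.6 -75.1 mid 0.2
265 x -86.2 y 50.1 -48.9 mid 0.6
270 x -74.9 y 49.7 -49.3 mid 0.2
275 x -63.6 y 49.4 -47.4 mid 1.0
280 x -52.3 y 49.0 -47.8 mid 0.6
285 x -41.0 y 48.6 -48.1 mid 0.2
```

```bash
python3 -m inch '{"slide":[[5,0,0],[5,0,0],[5,0,0],[5,0,0],[5,0,0]],"spin":[0,0,0,0,0],"gripper":[50,50,50,50,50]}'
python3 -m inch '{"slide":[[3,0,0],[3,0,0],[2,0,0],[0,0,0]],"spin":[0,0,0,0],"gripper":[50,50,50,50]}'
python3 -m inch '{"slide":[[1.5,0,0],[1.5,0,0],[0,0,0]],"spin":[0,0,0],"gripper":[50,50,50]}'
python3 - <<'E'
from h import *
snap('top','t7.png',(240,170,360,280),6)
E
```

```text
time: 14.57
eef_pos: [549.1, 43.2, -25.5]
eef_rot: [-1.571, 0.0, -1.54]
wrist_force: [-0.8, 3.9, 0.1]
gripper_width: 0.546
time: 14.9
eef_pos: [549.3, 35.2, -25.5]
eef_rot: [-1.571, -0.0, -1.54]
wrist_force: [0.4, 0.4, -0.0]
gripper_width: 0.544
time: 15.15
eef_pos: [549.3, 32.6, -25.5]
eef_rot: [-1.571, -0.0, -1.54]
wrist_force: [-0.3, 0.8, -0.0]
gripper_width: 0.546
```

View pics/t7.png

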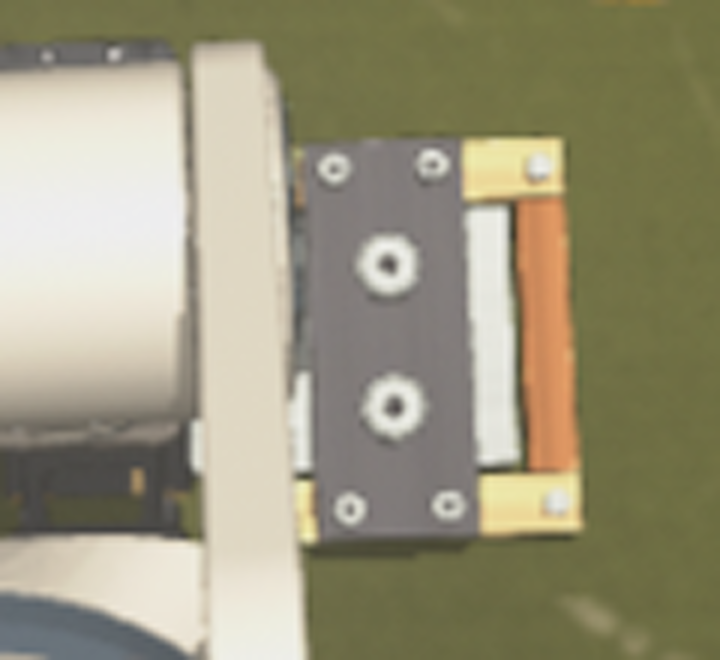

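The blank is under the bridge. Its edge at x≈510–518 stands against the stop at 517–527, so about 2–4 mm remain. Push on in 1 mm steps until the force rises.

```bash
python3 -m inch '{"slide":[[1,0,0],[1,0,0],[0,0,0]],"spin":[0,0,0],"gripper":[50,50,50]}'
python3 -m inch '{"slide":[[1,0,0],[0,0,0]],"spin":[0,0],"gripper":[50,50]}'
python3 -m inch '{"slide":[[1,0,0],[0,0,0]],"spin":[0,0],"gripper":[50,50]}'
```

```text
time: 15.45
eef_pos: [549.4, 30.6, -25.5]
eef_rot: [-1.571, 0.0, -1.54]
wrist_force: [0.3, 2.0, 0.8]
gripper_width: 0.545
time: 15.62
eef_pos: [549.4, 29.6, -25.5]
eef_rot: [-1.571, -0.0, -1.54]
wrist_force: [-0.6, 2.4, 0.7]
gripper_width: 0.545
time: 15.78
eef_pos: [549.4, 28.9, -25.5]
eef_rot: [-1.571, 0.001, -1.54]
wrist_force: [0.5, 4.3, 0.6]
gripper_width: 0.541
```

```bash
python3 -m inch '{"slide":[[1,0,0],[0,0,0]],"spin":[0,0],"gripper":[50,50]}'
python3 -m inch '{"slide":[[1,0,0],[0,0,0]],"spin":[0,0],"gripper":[50,50]}'
```

```text
time: 15.95
eef_pos: [549.2, 28.7, -25.5]
eef_rot: [-1.571, 0.002, -1.541]
wrist_force: [-1.4, 10.3, 1.1]
gripper_width: 0.542
time: 16.12
eef_pos: [549.0, 28.5, -25.5]
eef_rot: [-1.572, 0.003, -1.541]
wrist_force: [-3.0, 15.6, 1.8]
gripper_width: 0.546
```

The force climbs to 15 N with the TCP stalled at jig x ≈ -100, exactly the nominal home position. Retreat and check.

```bash
python3 -m inch '{"slide":[[-5,0,0],[-20,0,0],[-20,0,0],[0,-40,0],[0,-40,0]],"spin":[0,0,0,0,0],"gripper":[50,50,50,50,50]}'
python3 -m inch '{"slide":[[-40,-40,0],[-40,-30,0],[-40,0,0],[-40,0,0],[-40,0,0]],"spin":[0,0,0,0,0],"gripper":[50,50,50,50,50]}'
python3 -m inch '{"slide":[[-30,0,0],[0,0,0],[0,0,0]],"spin":[0,0,0],"gripper":[50,50,50]}'
python3 - <<'E'
from h import *
snap('top','t8.png',(220,170,360,280),5.6)
a=cv2.imread('pics/raw_t8.png').astype(int);b=cv2.imread('pics/raw_top1.png').astype(int)
for n,(x0,y0,x1,y1) in dict(tape=(365,155,402,192),sand=(150,115,208,160)).items():
    print(n,abs(a-b)[y0:y1,x0:x1].mean())
E
python3 lat.py l8.png 250 290
```

```text
time: 16.53
eef_pos: [545.6, 71.9, 53.0]
eef_rot: [-1.577, -0.001, -1.538]
wrist_force: [1.5, -0.5, 0.3]
gripper_width: 0.542
time: 16.95
eef_pos: [542.7, 255.7, 109.9]
eef_rot: [-1.569, -0.0, -1.54]
wrist_force: [0.5, 0.6, 0.0]
gripper_width: 0.548
time: 17.2
eef_pos: [541.2, 285.3, 108.6]
eef_rot: [-1.571, -0.001, -1.537]
wrist_force: [0.8, -1.4, 0.7]
gripper_width: 0.549
tape 1.0323837350864378
sand 1.4828863346104726
265 x -86.3 y 47.9 -48.9 mid -0.5
270 x -74.9 y 49.7 -49.3 mid 0.2
275 x -63.6 y 49.4 -49.6 mid -0.1
280 x -52.3 y 49.0 -47.8 mid 0.6
285 x -41.0 y 48.6 -48.1 mid 0.2
```

View pics/t8.png

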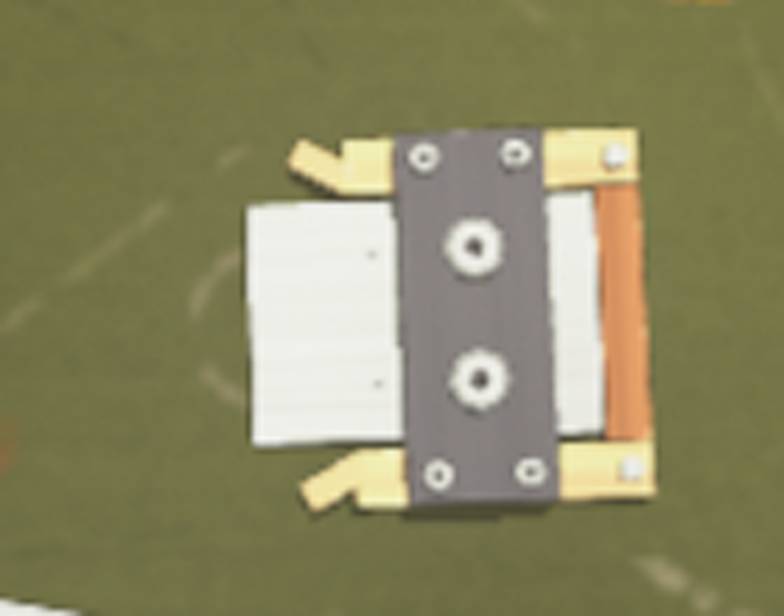

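The blank is home. Its leading edge touches the stop along x≈597–605 with no visible gap, it lies straight in the channel, and the neighbours are unmoved. Handing in.

```bash
python3 -c "from workcell import finish_job; print(finish_job())"
```

```text
the job is handed in; nothing more can be done
None
```

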